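Set the code on the reagent safe

TASK

The reagent safe on the lab bench has two combination dials on its lid. Set its code: first turn the large dial so that its white pointer line aims at the mark with three pips, then turn the small dial so that its pointer aims at the mark with two pips. Leave the knob of the magnetic stirrer next to the safe as it is.

Things in the scene. Friction and masses are not known exactly. Their poses are not given: they have to be found in the camera images.
- dial_large (a joint): angle of the large dial (rad), growing clockwise seen from above: 0 = pointer at one pip, 0.873 = two pips, 1.745 = three, 2.618 = four; stops at -0.35 and 2.97. Light even friction (0.05 N m), no clicks; stays where it is left. It starts between 0.35 and 1.15
- dial_large_grip (a point): on the large dial's vertical axis, mid-bar, at the height to grip; turns with the dial: x axis level along the bar to its pointer end (white line), z up. Black disc 68 mm across, on it an upright bar 60 long, 14 thick, 40 mm tall: bar top 14 mm above this point, disc top 26 mm below, aluminium plate with the pips 34 mm below, table 130 mm below
- dial_small (a joint): angle of the small dial (rad), same meaning, marks, stops and friction as the large dial's: growing clockwise seen from above, 0.00 = one pip, 0.873 = two pips, 1.745 = three pips, 2.618 = four pips. It starts somewhere between 1.50 and 2.25
- dial_small_grip (a point): the same point and axes on the small dial: black disc 42 mm across, grip bar 36 long, 14 thick, 40 mm tall, all heights as on the large dial
- stirrer_knob (a joint): angle of the stirrer's knob (rad, clockwise), starts at 0; to be left alone
- stirrer_knob_grip (a point): middle of the stirrer's knob, a black bar knob 36 mm across on the near end of a blue flat magnetic stirrer (230 deep, 150 wide, 61 mm high, with a white round plate and a glass beaker on it, together 150 mm high), which stands to the left or right of the safe
- safe: fixed grey steel safe, 190 deep (x), 310 wide (y), 90 mm high; origin at the centre of its underside. On its lid two 116 mm square aluminium plates with the dials, axes 70 mm either side of its middle; which is left varies. The pip marks lie on the far side of each dial (+x of the safe), one to four pips clockwise, 50 degrees apart: at 75, 25, -25 and -75 degrees from +x

How it is judged (in metres and radians):
On the way, in this order (a step that is already met when the one before it is completed fails the run):
1. the large dial points at three pips (within 11 degrees) (value of joint dial_large between 1.545 and 1.945 rad), for 0.3 s.
2. then the small dial points at two pips (within 11 degrees) (value of joint dial_small between 0.673 and 1.073 rad), for 0.3 s.
At the end, for the whole second after the job is handed in: the large dial points at three pips and the small dial at two pips, each within 0.2 rad (11 degrees) (all of step 1 and all of step 2); the robot touches nothing.
It fails at once if the stirrer's knob is turned by more than 0.2 rad (value of joint stirrer_knob above 0.2 rad).
It also fails if it takes over 48 s, if anything falls off the work surface, if the arm or the gripper's body presses on something with over 40 N, if the wrist force passes 120 N, or if a joint passes its speed limit or range.

ROBOT

A 6-joint arm with a two-finger parallel gripper is mounted at the origin on the work surface. World frame = base frame: x ahead of the robot, y to its left, z up, the work surface at z = 0. Lengths are in m, angles in degrees, forces in N, time in s.
With the tool pointing down it reaches from about 0.325 to 0.75 m from the base axis. Payload 7.6 kg.
Tool frame: the origin (TCP) lies midway between the tips of the shut fingers; the grasp point (between the pads) lies robot.hold_point_z behind it (robot.hold_point_z is the distance from the TCP to the grasp point, in m); z points along the fingers, y is the line along which they close (so a half turn about z gives the same grasp; the last joint's range is limited). The gripper opens to 85 mm and grips with 20 to 120 N. Pads are 22 mm wide; open, the fingers measure 114 mm over their backs; the gripper's body (76 mm by 85 mm) begins 54 mm behind the grasp point. The pads swing forward as they close: fully open they stand 13 mm farther back than shut.
Start: joints at [62.836, 2.991, 80.254, -0, 96.75, -4.028], TCP at [0.206, 0.483, 0.231] pointing down, gripper open.
Joint ranges: [-166.34, 166.34], [-52.06, 124.39], [6.96, 135.62], [-60.46, 240.46], [14.63, 156.25], [-167.68, 167.68]. Speed limits (degrees/s): [147.25, 147.25, 172.46, 180, 180, 180].

INTERFACE

Orientations are given as [roll, pitch, yaw] about the fixed x, y, z axes, in that order (R = Rz(yaw) Ry(pitch) Rx(roll)).
In Python, from workcell import robot gives the robot as it stands. The module is installed in compiled form; this text tells all that it offers.
- The arm moves only by the tool send_rows, never from a script. Its argument "increments" is a list of rows, each a list of 2 entries, a list of its own where there are three numbers: the shift along the tool's x, y, z in m, then the turn, a rotation vector about the tool's x, y, z in degrees. In form: [[[x, y, z], [ax, ay, az]], ...]. A call has 1 to 8 rows; each row shifts and turns the commanded pose from where the row before left it, along the tool's axes as they then stand; what a row does not reach is not made up. A row lasts 1/8 s, in which the tool goes at most 62.5 mm and 10.7 degrees, less where a joint would pass 70% of its speed; a pose out of reach is approached as far as the arm can. A call is refused whole if a number of a shift passes 0.0625 or a number of a turn 10.7, either way. A call with a gripper value outside its range is refused whole. "fingers" is the closure, from -1 (fully open) to 1 (shut), so that 0 is half open, set as the call begins (left out, the last holds). The fingers move at their own pace and stop on an object; "grip_force" is the grip in N (left out, the last holds). Time passes only in rows, so rows that do not move let the fingers close. It gives the time, the measured TCP pose, the force, the opening and the grip force at its end, in the units of the state.
- robot.read_state(): the state, without advancing time (a new reading comes with each control period).
- robot.snapshot(name): name is "scene" or "top"; returns a dict with "img" (480x640x3 uint8, red, green, blue), "fx", "fy", "cx", "cy" (pixels), "R" (3x3) and "t" (3): a world point X has camera coordinates R X + t. Camera axes: x right, y down, z forward; pixel columns grow to the right and rows downward; lengths in m; the calibration is good to about 2 mm. A picture is of the moment at which its call begins. There is no depth.
- robot.close_job(): hands the job in; it is judged then, once.
The state is a dict: "t": time; "joints": joint angles; "dq": joint speeds; "tau": joint torques, N m; "ee_pos": TCP position; "ee_rot": TCP orientation; "wrist_force": force on the tool from outside, world axes, zero at the start; "wrist_torque": the same for the moment, N m; "width": finger opening in m; "finger_force": force on a finger pad.
Only numpy, scipy, OpenCV 4.12 (cv2) and the standard library are available. Lean on these libraries where they do the work, as an engineer would, in place of code of your own. Each camera call takes 0.05 s, during which the arm holds its last target. There are 200 camera calls.

## Working session

There is one attempt and no reset: what is moved stays moved. The work goes in short steps, Python scripts to look and compute and a tool call to move; the robot and the scene stay as the last step left them, time stands still between calls to the robot, and variables do not carry over. Pictures are saved under pics/ and viewed, at most 10 in all, crops included, and the job is handed in when it is done.

Besides the shell and the picture viewer there is one more tool, called after "Call:" as a command line: name --argument value ..., lists and objects as JSON in quotes. send_rows: Moves the arm, as the interface text tells. Its arguments: {"type":"object","properties":{"increments":{"type":"array"},"fingers":{"type":"number"},"grip_force":{"type":"number"}},"required":["increments"]}

```bash
mkdir -p pics
python3 - <<'E'
from workcell import robot
import cv2,pickle
print(robot.hold_point_z,{k:v for k,v in robot.read_state().items() if k in('t','ee_pos','ee_rot','width')})
for n in('scene','top'):
    s=robot.snapshot(n);pickle.dump(s,open(n+'.pkl','wb'));cv2.imwrite(f'pics/{n}.png',s['img'][:,:,::-1]);print(n,s['fx'],s['R'],s['t'])
E
```

```text
0.0187 {'t': 0.0, 'ee_pos': array([0.20611491, 0.48252437, 0.23047944]), 'ee_rot': array([-1.79911535e+02, -7.52038250e-03,  1.56863193e+02]), 'width': 0.08551712675316299}
scene 543.8793346343544 [[ 0.90082243  0.43401612 -0.0122047 ]
 [ 0.36434099 -0.77090007 -0.52246409]
 [-0.23616644  0.4662007  -0.85257394]] [-0.46727316 -0.11000894  1.32902402]
top 519.3913450143455 [[-8.37300467e-04 -9.99992012e-01 -3.90829020e-03]
 [-9.94771923e-01  1.23202463e-03 -1.02114165e-01]
 [ 1.02118164e-01  3.80235712e-03 -9.94765009e-01]] [0.05072672 0.51885976 1.02549822]
```

View pics/scene.png

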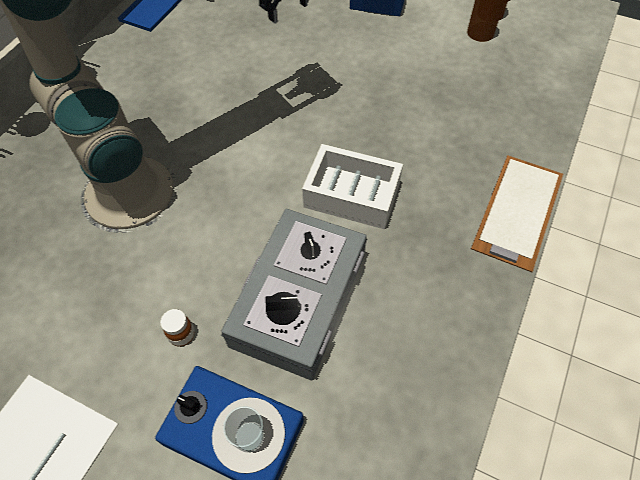

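View pics/top.png

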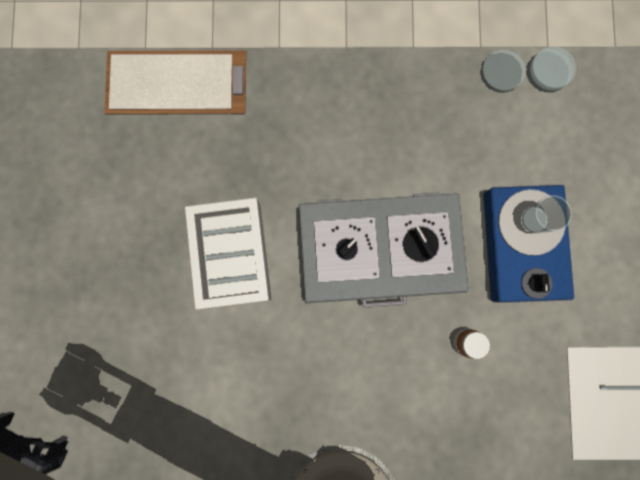

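The safe stands between the rack and the stirrer. In the top view, the small dial is at about (347,249) and the large one at (421,243); in the scene view they are at (310,246) and (282,308). I'll enlarge both views.

Run:
```python
import pickle,cv2
s=pickle.load(open('scene.pkl','rb'))['img'];t=pickle.load(open('top.pkl','rb'))['img']
f=lambda a,sz:cv2.resize(a[:,:,::-1],sz,interpolation=cv2.INTER_CUBIC)
cv2.imwrite('pics/topc.png',f(t[205:295,310:460],(750,450)))
cv2.imwrite('pics/scenec.png',f(s[215:345,240:350],(507,599)) if 0 else f(s[220:340,240:350],(550,600)))
```

```text
(no output)
```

View pics/topc.png

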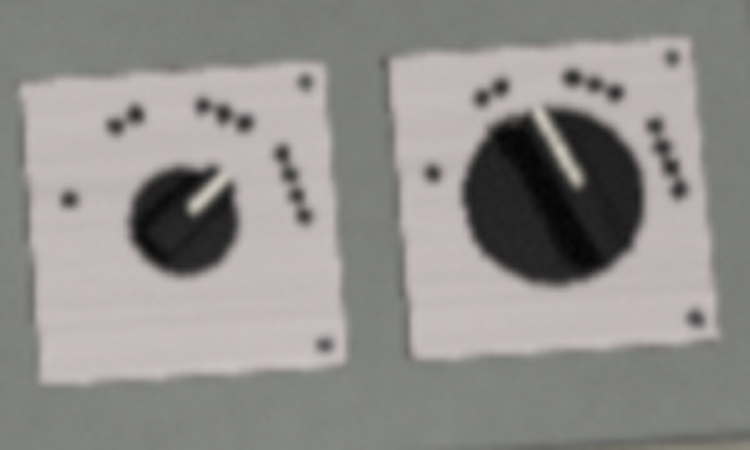

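View pics/scenec.png

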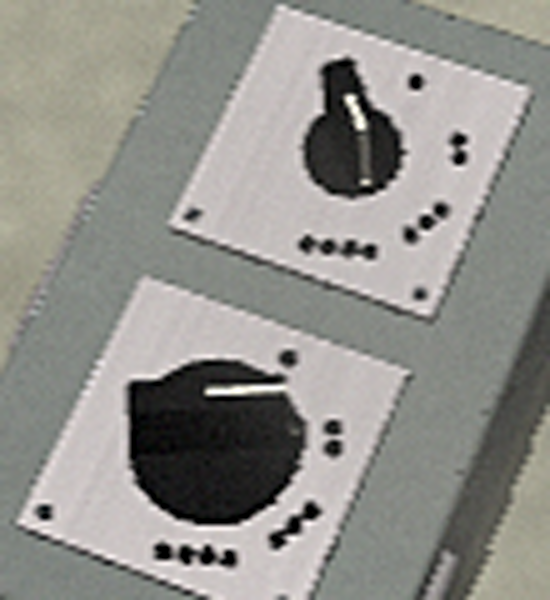

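```bash
cat > h.py <<'E'
import pickle,cv2,numpy as np
S=pickle.load(open('scene.pkl','rb'));T=pickle.load(open('top.pkl','rb'))
P=lambda s:np.array([[s['fx'],0,s['cx']],[0,s['fy'],s['cy']],[0,0,1]])@np.c_[s['R'],s['t']]
def tri(t,s):
    X=cv2.triangulatePoints(P(T),P(S),np.array(t,float),np.array(s,float))[:,0];return X[:3]/X[3]
def plane(s,uv,z):
    M=P(s);A=np.c_[M[:,:2],-np.array([*uv,1.])];return np.linalg.solve(A,-(M[:,2]*z+M[:,3]))[:2]
E
python3 - <<'E'
from h import *
np.set_printoptions(precision=4,suppress=True)
ct=lambda p:(p[0]/5+310-.4,p[1]/5+205-.4); cs=lambda p:(p[0]/5+240-.4,p[1]/5+220-.4)
d=dict(sm=dict(disc=((185,221),(353,150)),l0=((190,214),(347,96)),l1=((228,172),(362,128)),TL=((22,85),(530,92)),TR=((325,65),(432,320)),BR=((345,365),(170,228)),BL=((40,383),(280,8))),
 lg=dict(disc=((553,195),(217,443)),l0=((580,187),(205,392)),l1=((538,108),(287,382)),TL=((388,55),(410,374)),TR=((692,38),(305,600)),BR=((718,340),(18,522)),BL=((412,358),(148,277))))
for k,v in d.items():
    r={n:tri(ct(a),cs(b)) for n,(a,b) in v.items()}
    for n in r: print(k,n,r[n])
    c=np.mean([r[n] for n in('TL','TR','BR','BL')],0);print(k,'plate c',c)
    pt=np.mean([plane(T,ct(v[n][0]),.096) for n in('TL','TR','BR','BL')],0);ps=np.mean([plane(S,cs(v[n][1]),.096) for n in('TL','TR','BR','BL')],0)
    print('plane',pt,ps,'disc',plane(T,ct(v['disc'][0]),.104),plane(S,cs(v['disc'][1]),.104))
    for nm,s,i,cc in(('top',T,0,ct),('scene',S,1,cs)):
        a,b=[plane(s,cc(v[n][i]),.144) for n in('l0','l1')];q=b-a;print(nm,a,b,'heading',np.degrees(np.arctan2(q[1],q[0])))
    e=[plane(T,ct(v[n][0]),.096) for n in('TL','TR','BR','BL')]
    q=e[0]+e[1]-e[2]-e[3];print('plate yaw',np.degrees(np.arctan2(q[1],q[0])))
E
```

```text
sm disc [ 0.5022 -0.0091  0.1009]
sm l0 [ 0.5008 -0.0087  0.1422]
sm l1 [ 0.5148 -0.0223  0.1482]
sm TL [0.555  0.0521 0.0929]
sm TR [ 0.563  -0.0629  0.094 ]
sm BR [ 0.4484 -0.0696  0.0921]
sm BL [0.4411 0.0451 0.093 ]
sm plate c [ 0.5019 -0.0088  0.093 ]
plane [ 0.5    -0.0097] [ 0.5042 -0.0093] disc [ 0.5002 -0.01  ] [ 0.5046 -0.0096]
top [ 0.4991 -0.0095] [ 0.5143 -0.0233] heading -42.26726517368423
scene [ 0.5026 -0.0087] [ 0.5146 -0.0194] heading -42.01770090658534
plate yaw 3.217053611081493
lg disc [ 0.512  -0.1481  0.0984]
lg l0 [ 0.5104 -0.1486  0.1443]
lg l1 [ 0.5379 -0.1335  0.1491]
lg TL [ 0.566  -0.0875  0.0938]
lg TR [ 0.5721 -0.1968  0.1128]
lg BR [ 0.4575 -0.2092  0.0963]
lg BL [ 0.4513 -0.0943  0.0941]
lg plate c [ 0.5117 -0.147   0.0993]
plane [ 0.51   -0.1494] [ 0.5133 -0.1447] disc [ 0.5099 -0.148 ] [ 0.5149 -0.1493]
top [ 0.5087 -0.1498] [ 0.5373 -0.1353] heading 26.80974707446747
scene [ 0.5119 -0.1475] [ 0.5378 -0.1307] heading 33.0517378950603
plate yaw 3.4683917144210534
```

```bash
cat > plan.py <<'E'
import sys,json,numpy as np
from workcell import robot
def rows(x,y,z,yaw,n):
    "tool-axes rows from here to the pose (tool down)"
    s=robot.read_state();p=np.array(s['ee_pos']);w=s['ee_rot'][2];d=(np.array([x,y,z])-p)/n
    a=((yaw-w+180)%360-180)/n;out=[]
    for i in range(n):
        t=np.radians(w+a*i);c,q=np.cos(t),np.sin(t)
        out.append([[round(float(v),4) for v in(c*d[0]+q*d[1],q*d[0]-c*d[1],-d[2])],[0,0,round(-a,2)]])
    for i in range(0,n,8):print(json.dumps(out[i:i+8]))
if __name__=='__main__':
    v=list(map(float,sys.argv[1:]));rows(*v[:4],int(v[4]))
E
python3 plan.py .511 -.148 .22 28 16
```

```text
[[[-0.033, -0.0288, 0.0007], [0, 0, 8.05]], [[-0.0367, -0.0238, 0.0007], [0, 0, 8.05]], [[-0.0397, -0.0185, 0.0007], [0, 0, 8.05]], [[-0.0419, -0.0127, 0.0007], [0, 0, 8.05]], [[-0.0433, -0.0067, 0.0007], [0, 0, 8.05]], [[-0.0438, -0.0006, 0.0007], [0, 0, 8.05]], [[-0.0434, 0.0055, 0.0007], [0, 0, 8.05]], [[-0.0422, 0.0116, 0.0007], [0, 0, 8.05]]]
[[[-0.0402, 0.0174, 0.0007], [0, 0, 8.05]], [[-0.0374, 0.0228, 0.0007], [0, 0, 8.05]], [[-0.0338, 0.0278, 0.0007], [0, 0, 8.05]], [[-0.0296, 0.0323, 0.0007], [0, 0, 8.05]], [[-0.0247, 0.0361, 0.0007], [0, 0, 8.05]], [[-0.0194, 0.0392, 0.0007], [0, 0, 8.05]], [[-0.0137, 0.0416, 0.0007], [0, 0, 8.05]], [[-0.0078, 0.0431, 0.0007], [0, 0, 8.05]]]
```

Call:
send_rows --increments '[[[-0.033,-0.029,0],[0,0,8]],[[-0.037,-0.024,0],[0,0,8]],[[-0.04,-0.018,0],[0,0,8]],[[-0.042,-0.013,0],[0,0,8]],[[-0.043,-0.007,0],[0,0,8]],[[-0.044,0,0],[0,0,8]],[[-0.043,0.006,0],[0,0,8]],[[-0.042,0.012,0],[0,0,8]]]' --fingers -1

```text
t: 1.1
ee_pos: [0.3614, 0.167, 0.231]
ee_rot: [-180.0, -0.0, 92.6]
wrist_force: [-0.4, -0.4, 0.1]
width: 0.0856
finger_force: 0.0
```

Call:
send_rows --increments '[[[-0.04,0.017,0.001],[0,0,8]],[[-0.037,0.023,0.001],[0,0,8]],[[-0.034,0.028,0.001],[0,0,8]],[[-0.03,0.032,0.001],[0,0,8]],[[-0.025,0.036,0.001],[0,0,8]],[[-0.019,0.039,0.001],[0,0,8]],[[-0.014,0.042,0.001],[0,0,8]],[[0,0,0],[0,0,0]]]'

```text
t: 2.1
ee_pos: [0.4971, -0.1084, 0.223]
ee_rot: [-179.9, 0.1, 36.6]
wrist_force: [-0.5, 0.4, -0.2]
width: 0.0857
finger_force: 0.0
```

```bash
python3 plan.py .511 -.148 .2 28 8; python3 -c "
from workcell import robot
s=robot.read_state();print(s['t'],s['ee_pos'],s['ee_rot'],s['joints'])"
```

```text
[[[-0.0016, 0.005, 0.0029], [0, 0, 1.08]], [[-0.0015, 0.005, 0.0029], [0, 0, 1.08]], [[-0.0014, 0.0051, 0.0029], [0, 0, 1.08]], [[-0.0013, 0.0051, 0.0029], [0, 0, 1.08]], [[-0.0012, 0.0051, 0.0029], [0, 0, 1.08]], [[-0.0011, 0.0051, 0.0029], [0, 0, 1.08]], [[-0.001, 0.0051, 0.0029], [0, 0, 1.08]], [[-0.0009, 0.0052, 0.0029], [0, 0, 1.08]]]
2.1 [ 0.49707677 -0.10844646  0.22302831] [-1.79908196e+02  8.59395980e-02  3.66207241e+01] [-1.64589935e+01  5.94450852e-01  8.36444785e+01 -1.36312638e-02
  9.58860892e+01  3.69189682e+01]
```

Call:
send_rows --increments '[[[-0.004,0.0136,0],[0,0,2.9]],[[-0.0033,0.0136,0],[0,0,2.9]],[[-0.0025,0.0137,0],[0,0,2.8]],[[0,0,0.02],[0,0,0]],[[0,0,0.02],[0,0,0]],[[0,0,0.02],[0,0,0]],[[0,0,0.01],[0,0,0]],[[0,0,0],[0,0,0]]]'

```text
t: 3.1
ee_pos: [0.5115, -0.1458, 0.1539]
ee_rot: [-180.0, 0.0, 28.2]
wrist_force: [0.6, -0.2, 1.2]
width: 0.0858
finger_force: 0.0
```

Run:
```python
from workcell import robot
import cv2
a=[robot.snapshot(n)['img'][:,:,::-1] for n in('top','scene')]
f=lambda a:cv2.resize(a,(400,400),interpolation=cv2.INTER_CUBIC)
cv2.imwrite('pics/a.png',cv2.hconcat([f(a[0][180:310,355:485]),f(a[1][220:350,220:350])]))
print(robot.read_state()['ee_pos'])
```

```text
[ 0.51210019 -0.14595937  0.15520017]
```

View pics/a.png

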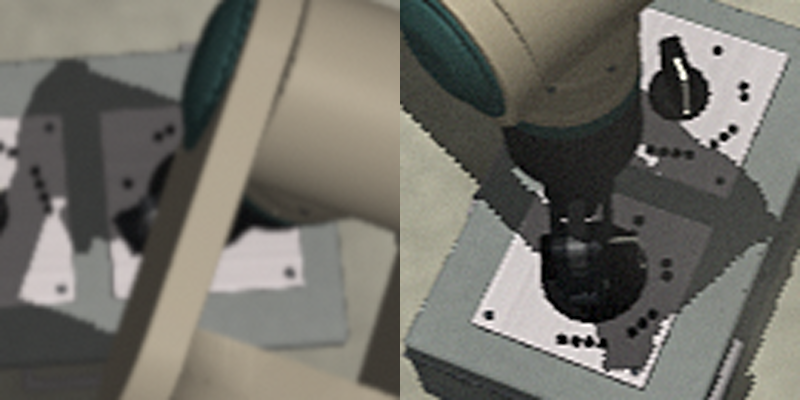

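The open gripper stands over the large dial. In the scene half, the white line shows between the fingers at about (620,240). I'll descend and close.

Call:
send_rows --increments '[[[0,0.002,0.015],[0,0,0]],[[0,0,0.015],[0,0,0]],[[0,0,0.013],[0,0,0]],[[0,0,0],[0,0,0]]]'

```text
t: 3.7
ee_pos: [0.5118, -0.1472, 0.1095]
ee_rot: [-179.9, 0.1, 28.3]
wrist_force: [0.3, -0.1, -0.3]
width: 0.0854
finger_force: 0.0
```

Call:
send_rows --increments '[[[0,0,0],[0,0,0]],[[0,0,0],[0,0,0]],[[0,0,0],[0,0,0]],[[0,0,0],[0,0,0]],[[0,0,0],[0,0,0]],[[0,0,0],[0,0,0]]]' --fingers 1 --grip_force 30

```text
t: 4.45
ee_pos: [0.5125, -0.1468, 0.1117]
ee_rot: [-179.9, -0.0, 28.3]
wrist_force: [-3.0, 4.2, 3.7]
width: 0.0132
finger_force: 31.4
```

Call:
send_rows --increments '[[[0,0,0],[0,0,5]],[[0,0,0],[0,0,8]],[[0,0,0],[0,0,8]],[[0,0,0],[0,0,8]],[[0,0,0],[0,0,8]],[[0,0,0],[0,0,8]],[[0,0,0],[0,0,5]],[[0,0,0],[0,0,0]]]'

```text
t: 5.45
ee_pos: [0.5125, -0.149, 0.1117]
ee_rot: [179.9, -0.1, -21.8]
wrist_force: [-1.9, -5.9, 2.1]
width: 0.0139
finger_force: 31.2
```

Call:
send_rows --increments '[[[0,0,0],[0,0,0]],[[0,0,0],[0,0,0]],[[0,0,0],[0,0,0]],[[0,0,0],[0,0,0]],[[0,0,0],[0,0,0]],[[0,0,0],[0,0,0]]]'

```text
t: 6.2
ee_pos: [0.5125, -0.149, 0.1117]
ee_rot: [179.9, -0.1, -21.8]
wrist_force: [-1.3, -5.1, 1.3]
width: 0.0137
finger_force: 31.2
```

Call:
send_rows --increments '[[[0,0,0],[0,0,0]],[[0,0,0],[0,0,0]],[[0,0,0],[0,0,0]],[[0,0,0],[0,0,0]],[[0,0,0],[0,0,0]],[[0,0,-0.03],[0,0,0]],[[0,0,-0.04],[0,0,0]],[[0,0,-0.03],[0,0,0]]]' --fingers -1

```text
t: 7.2
ee_pos: [0.5128, -0.1475, 0.2132]
ee_rot: [-180.0, -0.1, -21.7]
wrist_force: [0.4, 0.0, 0.0]
width: 0.0857
finger_force: 0.0
```

```bash
python3 plan.py .502 -.009 .21 -42 8
```

```text
[[[-0.0077, -0.0156, 0.0004], [0, 0, 2.53]], [[-0.0084, -0.0152, 0.0004], [0, 0, 2.53]], [[-0.009, -0.0148, 0.0004], [0, 0, 2.53]], [[-0.0097, -0.0144, 0.0004], [0, 0, 2.53]], [[-0.0103, -0.014, 0.0004], [0, 0, 2.53]], [[-0.0109, -0.0135, 0.0004], [0, 0, 2.53]], [[-0.0115, -0.013, 0.0004], [0, 0, 2.53]], [[-0.0121, -0.0125, 0.0004], [0, 0, 2.53]]]
```

Call:
send_rows --increments '[[[-0.008,-0.0156,0],[0,0,2.5]],[[-0.0084,-0.0152,0],[0,0,2.5]],[[-0.009,-0.0148,0],[0,0,2.5]],[[-0.0097,-0.0144,0],[0,0,2.5]],[[-0.0103,-0.014,0],[0,0,2.6]],[[-0.0109,-0.0135,0],[0,0,2.6]],[[-0.0115,-0.013,0],[0,0,2.6]],[[-0.012,-0.0125,0],[0,0,2.6]]]'

```text
t: 8.2
ee_pos: [0.5012, -0.0084, 0.2113]
ee_rot: [-180.0, -0.0, -42.2]
wrist_force: [0.6, 0.1, 0.1]
width: 0.0855
finger_force: 0.0
```

Call:
send_rows --increments '[[[0,0,0.02],[0,0,0]],[[0,0,0.02],[0,0,0]],[[0,0,0.015],[0,0,0]],[[0,0,0],[0,0,0]]]'

```text
t: 8.7
ee_pos: [0.5007, -0.0089, 0.1552]
ee_rot: [179.9, 0.1, -42.1]
wrist_force: [0.0, -0.8, -0.4]
width: 0.0852
finger_force: 0.0
```

Run:
```python
from workcell import robot
import cv2
a=[robot.snapshot(n)['img'][:,:,::-1] for n in('top','scene')]
f=lambda a:cv2.resize(a,(400,400),interpolation=cv2.INTER_CUBIC)
cv2.imwrite('pics/b.png',cv2.hconcat([f(a[0][180:310,335:465]),f(a[1][210:340,230:360])]))
print(robot.read_state()['ee_pos'])
```

```text
[ 0.50155547 -0.00904951  0.15693812]
```

View pics/b.png

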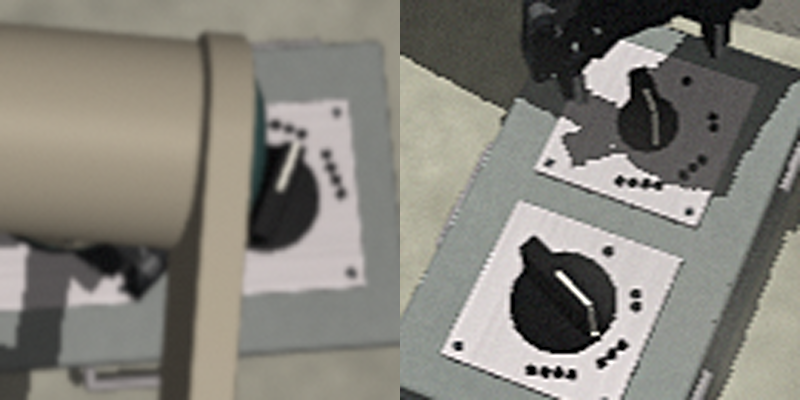

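The large dial now points at three pips: in the top half the line runs from (278,190) to (300,140), a heading of about -23°. The open fingers straddle the small bar. I'll descend and grip.

Call:
send_rows --increments '[[[0,0,0.015],[0,0,0]],[[0,0,0.015],[0,0,0]],[[0,0,0.014],[0,0,0]],[[0,0,0],[0,0,0]]]'

```text
t: 9.3
ee_pos: [0.5003, -0.0089, 0.1105]
ee_rot: [179.9, 0.2, -42.1]
wrist_force: [-0.5, 0.0, 0.6]
width: 0.0852
finger_force: 0.0
```

Call:
send_rows --increments '[[[0,0,0],[0,0,0]],[[0,0,0],[0,0,0]],[[0,0,0],[0,0,0]],[[0,0,0],[0,0,0]],[[0,0,0],[0,0,0]],[[0,0,0],[0,0,0]]]' --fingers 1 --grip_force 30

```text
t: 10.05
ee_pos: [0.5014, -0.0089, 0.1126]
ee_rot: [-180.0, -0.0, -42.1]
wrist_force: [-0.4, 0.1, 1.8]
width: 0.0135
finger_force: 33.9
```

Gripped. Turning +70.5° in yaw, which is negative about the tool's z axis.

Call:
send_rows --increments '[[[0,0,0],[0,0,-5]],[[0,0,0],[0,0,-8]],[[0,0,0],[0,0,-8]],[[0,0,0],[0,0,-8]],[[0,0,0],[0,0,-8]],[[0,0,0],[0,0,-8]],[[0,0,0],[0,0,-8]],[[0,0,0],[0,0,-8]]]'

```text
t: 11.05
ee_pos: [0.5016, -0.0081, 0.1126]
ee_rot: [-179.9, -0.1, 19.2]
wrist_force: [0.5, 4.4, 1.8]
width: 0.0127
finger_force: 34.1
```

Call:
send_rows --increments '[[[0,0,0],[0,0,-6]],[[0,0,0],[0,0,-3.5]],[[0,0,0],[0,0,0]],[[0,0,0],[0,0,0]],[[0,0,0],[0,0,0]],[[0,0,0],[0,0,0]],[[0,0,0],[0,0,0]]]'

```text
t: 11.92
ee_pos: [0.5016, -0.0079, 0.1126]
ee_rot: [-179.9, -0.1, 28.4]
wrist_force: [-0.2, 4.4, 2.2]
width: 0.0137
finger_force: 34.1
```

Call:
send_rows --increments '[[[0,0,0],[0,0,0]],[[0,0,0],[0,0,0]],[[0,0,0],[0,0,0]],[[0,0,0],[0,0,0]],[[0,0,0],[0,0,0]],[[0,0,-0.03],[0,0,0]],[[0,0,-0.04],[0,0,0]],[[0,0,-0.03],[0,0,0]]]' --fingers -1

```text
t: 12.92
ee_pos: [0.5015, -0.009, 0.2141]
ee_rot: [180.0, -0.1, 28.4]
wrist_force: [0.9, -0.1, -0.4]
width: 0.0855
finger_force: 0.0
```

```bash
python3 plan.py .40 .17 .23 60 8
```

```text
[[[-0.0005, -0.0257, -0.002], [0, 0, -3.95]], [[0.0012, -0.0257, -0.002], [0, 0, -3.95]], [[0.003, -0.0255, -0.002], [0, 0, -3.95]], [[0.0048, -0.0253, -0.002], [0, 0, -3.95]], [[0.0065, -0.0249, -0.002], [0, 0, -3.95]], [[0.0082, -0.0244, -0.002], [0, 0, -3.95]], [[0.0099, -0.0238, -0.002], [0, 0, -3.95]], [[0.0115, -0.023, -0.002], [0, 0, -3.95]]]
```

Call:
send_rows --increments '[[[0,-0.026,-0.002],[0,0,-4]],[[0.001,-0.026,-0.002],[0,0,-4]],[[0.003,-0.0255,-0.002],[0,0,-4]],[[0.005,-0.025,-0.002],[0,0,-4]],[[0.0065,-0.025,-0.002],[0,0,-4]],[[0.008,-0.0245,-0.002],[0,0,-4]],[[0.01,-0.024,-0.002],[0,0,-4]],[[0,0,0],[0,0,0]]]'

```text
t: 13.92
ee_pos: [0.4116, 0.1492, 0.2266]
ee_rot: [180.0, -0.0, 56.5]
wrist_force: [0.2, -0.5, 0.2]
width: 0.0855
finger_force: 0.0
```

Run:
```python
from workcell import robot
import cv2
a=[robot.snapshot(n)['img'][:,:,::-1] for n in('top','scene')]
f=lambda a:cv2.resize(a,(400,400),interpolation=cv2.INTER_CUBIC)
cv2.imwrite('pics/c.png',cv2.hconcat([f(a[0][180:330,310:460]),f(a[1][210:340,230:360])]))
```

```text
(no output)
```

View pics/c.png

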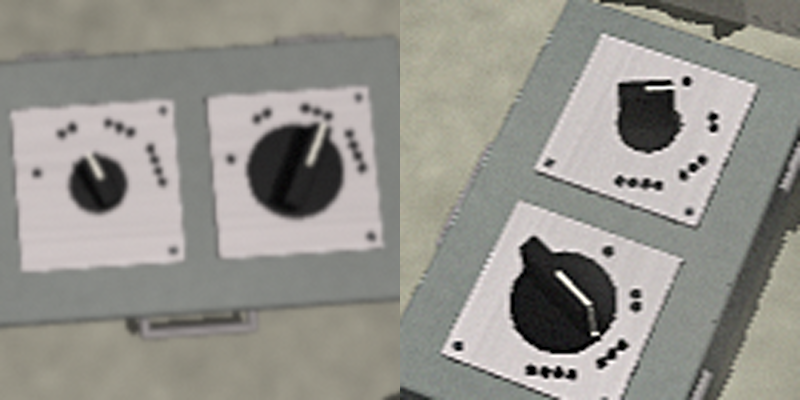

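In the top half, the small dial's line runs from (103,178) to (92,155), heading about +26° towards two pips. The large dial's line runs from (310,163) to (325,123), heading about -21° towards three pips. Both are within tolerance and the arm is clear.

```bash
python3 -c "
from workcell import robot
print(robot.close_job())"
```

```text
the job is handed in; nothing more can be done
None
```

The job is handed in at about 14 s: the large dial points at three pips and the small dial at two pips (each within about 3° in the last picture), with the stirrer knob never approached and the arm clear. The judge's verdict was not shown.

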